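# Take a photometer reading with the fingertips

### The arm

A 6-joint arm with a two-finger parallel gripper is mounted at the origin on the work surface. World frame = base frame: x ahead of the robot, y to its left, z up, the work surface at z = 0. Lengths are in mm, angles in rad, forces in N, time in s.
With the tool pointing down it reaches from about 275 to 1000 mm from the base axis. Payload 8.4 kg.
Tool frame: the origin (TCP) lies on the mounting face of the last link; the fingertips stand 173 mm ahead of it and the grasp point (between the pads) lies 155 mm ahead of it; z points along the fingers, y is the direction in which the jaws open and shut (so a half turn about z gives the same grasp; the last joint's range is limited). The gripper opens to 85 mm and grips with 20 to 120 N. Pads are 22 mm wide; open, the fingers measure 114 mm over their backs; the gripper's body (76 mm by 85 mm) begins 54 mm behind the grasp point. The pads swing forward as they close: fully open they stand 13 mm farther back than shut.
Start: joints at [-1.216, 0.353, 1.633, -0, 1.155, -0.002], TCP at [218.298, -585.641, 404.681] pointing down, gripper open.
Joint ranges: [-2.63, 2.63], [-0.92, 2.1], [0.06, 2.66], [-1.3, 4.44], [0, 2.69], [-3.02, 3.02]. Speed limits (rad/s): [2.22, 2.22, 2.79, 3.14, 3.14, 3.14].

### API

Orientations are given as [roll, pitch, yaw] about the fixed x, y, z axes, in that order (R = Rz(yaw) Ry(pitch) Rx(roll)).
In Python, from rig import r, grab_frame, spotter gives the robot as it stands.
- The arm moves only by the tool apply_moves, never from a script. Its argument "motion" is text: rows parted by semicolons, each of 5 numbers parted by spaces: the opening, from -1 (shut) to 1 (fully open), then the shift along the tool's x, y, z as a fraction of full scale, then the turn about the tool's z as a fraction of full scale. In form: hand x y z twist; .... A call has 1 to 20 rows; each row is the pose to reach, as a shift and turn from the pose commanded when the call began, along the tool's axes at that moment, turning the shorter way round; what a row does not reach only later rows make up. Full scale, the value 1, is 1 m for a shift and pi rad for a turn. A row lasts 1/12 s, in which the tool goes at most 41.7 mm and 7.16 degrees, less where a joint would pass 70% of its speed; a pose out of reach is approached as far as the arm can. A call with a number of a shift or a turn outside -1 to 1 is refused whole. A call with a gripper value outside its range is refused whole. The fingers move at their own pace and stop on an object; "squeeze" is the grip in N (left out, the last holds). Time passes only in rows, so rows that repeat a pose let the fingers close. It gives the time, the measured TCP pose, the force and the opening at its end, in the units of the state.
- r.sense(): the state, without advancing time (a new reading comes with each control period).
- grab_frame(name): name is "side" or "top"; returns a dict with "img" (480x640x3 uint8, red, green, blue), "fx", "fy", "cx", "cy" (pixels), "dist_coeffs" ([k1, k2, p1, p2, k3] as OpenCV has them; the pictures are not rectified), "R" (3x3) and "t" (3): a world point X has camera coordinates R X + t. Camera axes: x right, y down, z forward; pixel columns grow to the right and rows downward; lengths in mm; the calibration is good to about 2 mm. A picture is of the moment at which its call begins. There is no depth.
- r.sign_off(): hands the job in, once; it reports no verdict.
Trained networks look in the newest picture that a camera, given by its name, has taken for a name from the list of things; names that differ only in an ending like _2 or _b are one class to them, and where a whole thing is asked for, a point or a joint stands for the part that bears it (a point fixed in the world has none). Each returns a list of dicts, best first, with "conf" (0 to 1); they miss things now and then, are a little off and sometimes report something else, mostly with a low value. They report only what shows in the picture. A call takes as long as a camera call.
- spotter.boxes_of(query, camera): "point" ([x, y, z] in mm, in world coordinates, good to about 4 mm: the middle of the surface that is visible of it).
- spotter.place_of(query, camera): "point" ([x, y, z] in mm, in world coordinates, good to about 4 mm: a listed point, or the origin of a listed thing).
The state is a dict: "clock": time; "qpos": joint angles; "qvel": joint speeds; "joint_efforts": joint torques, N m; "eef_pos": TCP position; "tcp_rot": TCP orientation; "contact_force": force on the tool from outside, world axes, zero at the start; "wrist_torque": the same for the moment, N m; "opening": opening from 0.0 (shut) to 1.0 (fully open).
Only numpy, scipy, OpenCV 4.12 (cv2) and the standard library are available. Lean on these libraries where they do the work, as an engineer would, in place of code of your own. Each camera call takes 0.05 s, during which the arm holds its last target.

### The job

Take a reading of the vial that is already in the photometer, only by pressing with closed fingertips: first switch on by pressing the raised end of the wide, tilted rocker fully down, then push the open lid fully shut, then press the long narrow bar key down until it stays down, and last press the round key fully down and let it come up again. Keep to this order, do not press the square key, leave the vial in its well, and do not pick up or push away anything else. Finish with the hand clear.

Things in the scene. Friction and masses are not known exactly. Their poses are not given: they have to be found in the camera images.
- photometer: fixed white casing with a flat deck, 220 mm (its x, front to back) x 320 mm (its y) x 70 mm high, turned by up to 0.4 rad; origin at the centre of its underside on the table, x from its front (robot side) to its back, y to its left. The well with the vial, under the lid, is at x 0, y +85 mm; the four controls stand at y -120 to -40 mm, a flat green display between them
- lid_push (a point): point on the outer (upper) face of the lid, mid-width, 16 mm from the free edge: a good place to push. The lid is a grey hood, 80 mm wide (instrument x), 90 mm from hinge to free edge, 22 mm thick, hinged on its left edge; it starts part open, free edge raised, outer face looking up and left
- lid_hinge (a point): mid-point of the lid's hinge line, which runs along the instrument's x at deck height (instrument x 0, y +135 mm, z 70 mm). lid_push lies 74 mm from it along the lid and 22 mm out, square to the lid
- lid (a joint): lid angle in rad: 0 fully shut on the deck, starts at 0.7 to 1.1, stop at 1.4. A stiff hinge: the lid stays at any angle; 1 to 3 N at lid_push moves it
- rocker_high (a point): top face of the rocker near its raised end, 24 mm from the pivot: the place to press. A black paddle 64 mm long (instrument x) x 28 mm wide x 10 mm thick, pivoted mid-length 16 mm above the deck; its end towards the instrument's front starts raised, 27 mm above the deck. About 2 N here switches it and lowers this point by 9.5 mm; it stays where it is left
- rocker (a joint): rocker angle in rad: 0 off (front end raised), 0.4 fully on (front end down)
- bar_key_top (a point): centre of the top of the long bar key: 54 mm (instrument x) x 18 mm wide, top 18 mm above the deck when up. It moves straight down 8 mm against about 3 N and stays down, its top then 10 mm above the deck. Rocker and keys are all black, each on its own 74 x 50 x 4 mm grey plate
- bar_key (a joint): travel of the bar key in m: 0 up, 0.008 fully down. The plates with the rocker, bar, round and square key swap places between starts, on a 2 x 2 grid (110 mm front to back, 80 mm side to side) on the right of the deck, each turned up to 0.12 rad
- round_key_top (a point): centre of the top of the round key: 30 mm diameter, top 18 mm above the deck when up; it moves straight down 6 mm against a spring (1.5 N at first, 4.5 N at the bottom) and comes up again when released
- round_key (a joint): travel of the round key in m: 0 up, 0.006 fully down
- square_key_top (a point): centre of the top of the square key: 27 x 27 mm, top 18 mm above the deck, same spring and travel as the round key; it clears the memory and is to be left alone
- square_key (a joint): travel of the square key in m: 0 up, 0.006 fully down
- vial: sample vial in the well: 25 mm diameter, 63 mm tall, white cap, which stands 8 mm out of the deck; origin under its bottom; fits under the shut lid
- jar_far: small amber jar with black cap, 22 mm diameter, 38 mm tall, standing on the photometer's deck between lid and far controls; a bystander, origin under its bottom centre
- jar_near: the same kind of small jar, on the deck between lid and near controls; a bystander, origin under its bottom centre
- bottle_left: amber reagent bottle with black cap, 48 mm diameter, 100 mm tall, on the table left of the photometer; a bystander, origin under its bottom centre
- bottle_right: amber reagent bottle, 56 mm diameter, 110 mm tall, on the table right of the photometer; a bystander, origin under its bottom centre
- beaker: glass beaker, 60 mm diameter, 80 mm tall, on the table right of the photometer; a bystander, origin under its bottom centre
- pen: blue pen lying on the table, 140 x 9 x 9 mm; a bystander, origin under its bottom centre

How it is judged:
By the outcome, as a careful person would: the job done as asked, in the order asked, and still so for the second after the job is handed in, with the robot touching nothing.
It also fails if it takes over 51 s, if anything falls off the work surface, if the arm or the gripper's body presses on something with over 40 N, if the wrist force passes 120 N, or if a joint passes its speed limit or range.

## Working session

There is one attempt and no reset: what is moved stays moved. The work goes in short steps, Python scripts to look and compute and a tool call to move; the robot and the scene stay as the last step left them, time stands still between calls to the robot, and variables do not carry over. Pictures are saved under pics/ and viewed, and the job is handed in when it is done.

Besides the shell and the picture viewer there is one more tool, called after "Emit:" as name(argument=value, ...) on one line, values as JSON. apply_moves: Moves the arm, as the interface text tells. Its arguments: {"type":"object","properties":{"motion":{"type":"string"},"squeeze":{"type":"number"}},"required":["motion"]}

```bash
mkdir -p pics; ls
cat > h.py <<'E'
import numpy as np,cv2
from rig import r,grab_frame,spotter
def save(f,n): cv2.imwrite('pics/'+n,cv2.cvtColor(f['img'],cv2.COLOR_RGB2BGR))
E
python3 - <<'E'
from h import *
import pickle
d={}
for c in('top','side'):
    f=grab_frame(c); save(f,c+'0.png'); d[c]=f
    print(c,f['fx'],f['R'],f['t'],f['dist_coeffs'])
    for n in ['photometer','lid_push','lid_hinge','rocker_high','bar_key_top','round_key_top','square_key_top','vial','jar_far','jar_near','bottle_left','bottle_right','beaker','pen']:
        p=spotter.place_of(n,c); print(n,[(np.round(q['point'],1).tolist(),round(q['conf'],2)) for q in p[:2]])
pickle.dump(d,open('f0.pkl','wb'))
print(r.sense())
E
```

```text
pics
top 524.0051731213343 [[-0.09313072 -0.99564517 -0.00416615]
 [-0.97194004  0.09181959 -0.21656807]
 [ 0.21600749 -0.01611989 -0.97625863]] [  62.26478192  517.4933718  1068.39580638] [-0.00011638  0.          0.          0.          0.        ]
photometer [([522.9, 48.4, 0.6], 0.69)]
lid_push [([484.2, 156.8, 146.1], 0.61)]
lid_hinge [([481.1, 175.4, 70.9], 0.71), ([484.9, 159.2, 147.4], 0.55)]
rocker_high [([502.4, -98.0, 97.6], 0.69), ([624.1, -38.2, 90.1], 0.56)]
bar_key_top [([624.6, -38.8, 87.6], 0.51)]
round_key_top [([599.5, 31.7, 88.1], 0.54)]
square_key_top [([494.4, -6.2, 86.0], 0.57)]
vial [([497.5, 126.0, 13.6], 0.44)]
jar_far [([603.9, 94.0, 74.7], 0.49)]
jar_near [([437.8, 30.7, 68.4], 0.4)]
bottle_left [([443.0, 259.6, 0.2], 0.75)]
bottle_right [([479.3, 171.8, 69.6], 0.49)]
beaker [([563.1, -175.0, -1.3], 0.8)]
pen [([562.9, -180.7, 0.4], 0.69), ([329.4, -334.1, 1.2], 0.52)]
side 495.75584613311383 [[-0.99196423 -0.1256458   0.01483601]
 [-0.08808758  0.6017095  -0.79384271]
 [ 0.09081603 -0.78877044 -0.60794213]] [499.9889238  105.95379772 985.09914539] [-0.017
[... 719 characters left out ...]
27.1, -333.7, 0.1], 0.64)]
{'clock': 1.5, 'qpos': array([-1.21639610e+00,  3.53005859e-01,  1.63340902e+00,  1.41133965e-05,
        1.15520662e+00, -2.39439865e-03]), 'qvel': array([-0.00056203,  0.00013789, -0.00064643,  0.00116752,  0.00113481,
        0.0009956 ]), 'joint_efforts': array([ 2.52518012e-04, -6.05168796e+01, -3.42434049e+01,  2.72171533e-06,
        1.17330808e-03, -1.04218978e-05]), 'eef_pos': array([ 218.30042007, -585.63559589,  404.6734412 ]), 'tcp_rot': array([-3.14156384e+00, -1.29809019e-05,  3.56788931e-01]), 'contact_force': array([-0.00333121,  0.90377083, -0.25538811]), 'wrist_torque': array([-0.0060487 , -0.01607692,  0.04580545]), 'opening': 0.9986367980191183}
```

View pics/top0.png

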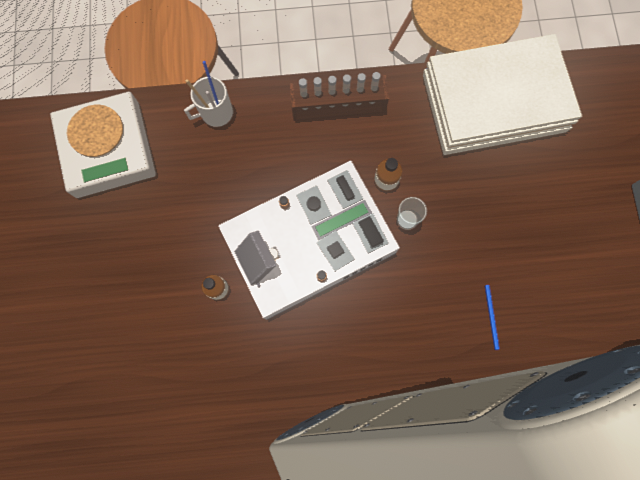

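View pics/side0.png

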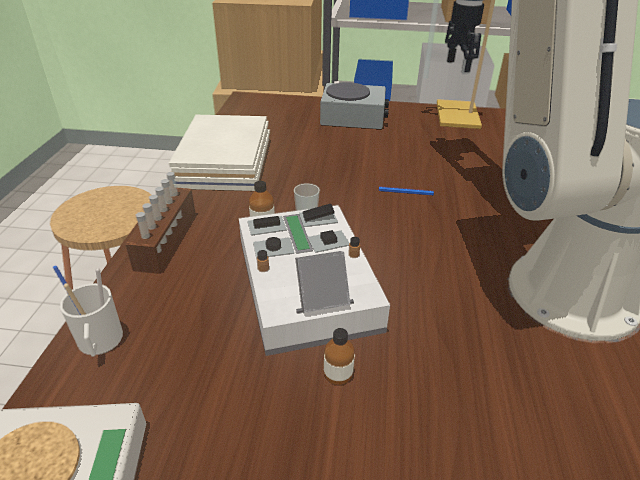

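The top view shows the casing at about (310,240). The rocker is near-right (370,233), bar far-right (345,187), round key far-left (313,204), square key near-left (335,250) and lid (258,258). I'll zoom in to get the corners.

Run:
```python
import pickle,cv2
d=pickle.load(open('f0.pkl','rb'))
a=d['top']['img'][150:330,205:415,::-1]; cv2.imwrite('pics/tz.png',cv2.resize(a,None,fx=3.3,fy=3.3,interpolation=cv2.INTER_CUBIC))
a=d['side']['img'][180:360,220:400,::-1]; cv2.imwrite('pics/sz.png',cv2.resize(a,None,fx=3.3,fy=3.3,interpolation=cv2.INTER_CUBIC))
```

```text
(no output)
```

View pics/tz.png

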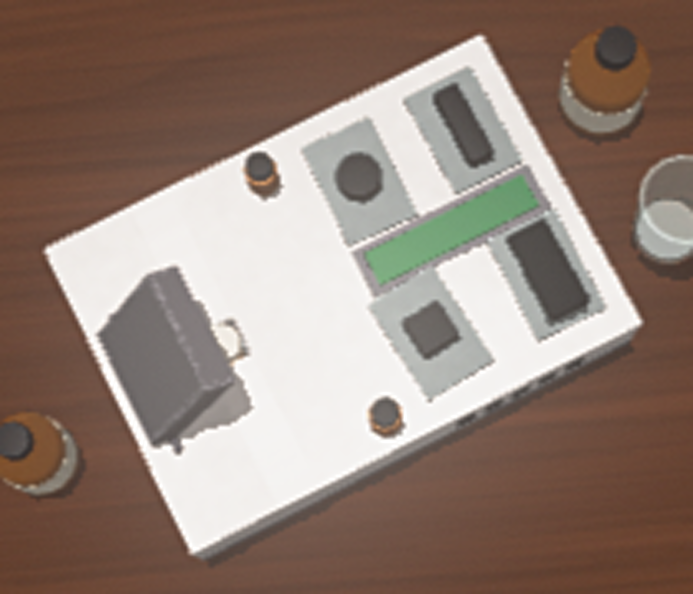

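View pics/sz.png

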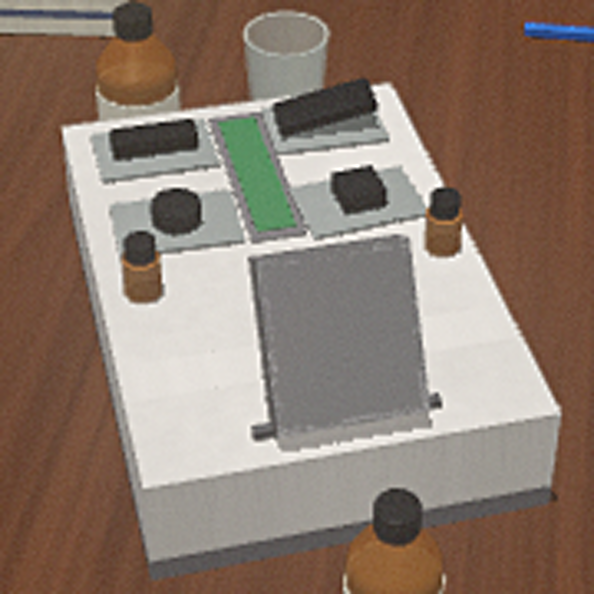

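```bash
cat >> h.py <<'E'
import pickle
from scipy.optimize import least_squares
d=pickle.load(open('f0.pkl','rb'))
OFF={'top':(205,150),'side':(220,180)}
def zpx(c,p): return (np.asarray(p,float)+.5)/3.3-.5+OFF[c]
def proj(c,X):
    f=d[c];K=np.array([[f['fx'],0,f['cx']],[0,f['fy'],f['cy']],[0,0,1]])
    return cv2.projectPoints(np.asarray(X,float).reshape(-1,3),cv2.Rodrigues(f['R'])[0],f['t'],K,np.array(f['dist_coeffs']))[0].reshape(-1,2)
def ray(c,px,z):
    f=d[c];K=np.array([[f['fx'],0,f['cx']],[0,f['fy'],f['cy']],[0,0,1]])
    u=cv2.undistortPoints(np.array([[px]],float),K,np.array(f['dist_coeffs']))[0,0]
    C=-f['R'].T@f['t'];v=f['R'].T@np.r_[u,1]
    return C+v*(z-C[2])/v[2]
def tri(pt,ps):
    return least_squares(lambda X:np.r_[proj('top',X)[0]-pt,proj('side',X)[0]-ps],[520,50,80])
def w(pose,X):
    X=np.asarray(X,float).reshape(-1,3);c,s=np.cos(pose[2]),np.sin(pose[2])
    return np.c_[pose[0]+c*X[:,0]-s*X[:,1],pose[1]+s*X[:,0]+c*X[:,1],X[:,2]]
E
python3 - <<'E'
from h import *
C=np.array([[110,160],[110,-160],[-110,-160],[-110,160]])
pc={'top':[(45,248),(484,36),(641,322),(195,552)],'side':[(141,488),(63,127),(390,84),(560,410)]}
def res(p,cs):
    return np.concatenate([(proj(c,w(p,np.c_[C,np.full(4,p[3])]))-zpx(c,pc[c])).ravel() for c in cs])
for cs in (['top','side'],['top'],['side']):
    f=least_squares(lambda p:np.r_[res(p,cs),(p[3]-70)*.2*(len(cs)==1)],[525,49,.35,70]); print(cs,f.x,np.abs(f.fun).max())
    if len(cs)==2: P=f.x
np.save('P.npy',P)
def loc(X): 
    c,s=np.cos(P[2]),np.sin(P[2]);x,y=X[0]-P[0],X[1]-P[1];return np.round([c*x+s*y,-s*x+c*y],1)
for n,a,b in [('round',(359,172),(176,203)),('bar',(461,119),(154,135)),('rk_c',(547,266),(324,107)),('sq',(431,327),(358,184)),('jarF cap',(260,162),(139,240)),('jarN cap',(386,409),(446,196)),('rk_frontA',(554,324),(276,112)),('rk_back r',(0,0),(0,0)),('lid free back',(155,270),(250,255)),('lid free front',(205,388),(408,236))]:
    if a==(0,0): continue
    f=tri(zpx('top',a),zpx('side',b)); print(n,f.x.round(1),loc(f.x),np.abs(f.fun).max().round(2))
# lid
def lid(al):
    o=[]
    for x in(40,-40): 
        for (L,t) in ((90,22),(0,22)): o.append([x,135-L*np.cos(al)+t*np.sin(al),70+L*np.sin(al)+t*np.cos(al)])
    return o
for al in (.7,.8,.85,.9,1,1.1):
    for c in('top','side'): print(al,c,((proj(c,w(P,lid(al)))-OFF[c]+.5)*3.3-.5).round().tolist())
E
```

```text
['top', 'side'] [5.29423114e+02 4.51863800e+01 3.80772899e-01 6.89353485e+01] 0.6123800896791067
['top'] [5.29084064e+02 4.52355788e+01 3.80970909e-01 6.84925542e+01] 0.5502064035764533
['side'] [5.29617007e+02 4.60388289e+01 3.80792123e-01 6.98752190e+01] 0.5582361978262043
round [597.6  28.1  86.7] [ 57.  -41.2] 0.27
bar [626.8 -40.9  84.9] [  58.4 -116.1] 0.64
rk_c [524.7 -85.3  86.1] [ -52.9 -119.4] 0.24
sq [493.2  -8.1  85. ] [-53.5 -36. ] 0.08
jarF cap [604.4  89.9 107.1] [86.3 13.7] 0.09
jarN cap [439.5  25.2 107.2] [-90.9  14.9] 0.3
rk_frontA [524.1 -89.4  68. ] [ -54.9 -123. ] 15.28
lid free back [529.5 154.4 157.1] [ 40.7 101.3] 0.61
lid free front [453.9 129.6 158.8] [-38.7 106.4] 0.26
0.7 top [[190.0, 258.0], [102.0, 329.0], [248.0, 375.0], [157.0, 441.0]]
0.7 side [[245.0, 249.0], [275.0, 422.0], [394.0, 226.0], [428.0, 396.0]]
0.8 top [[177.0, 262.0], [100.0, 330.0], [236.0, 379.0], [155.0, 442.0]]
0.8 side [[248.0, 250.0], [276.0, 426.0], [399.0, 227.0], [428.0, 400.0]]
0.85 top [[170.0, 264.0], [99.0, 331.0], [229.0, 382.0], [154.0, 443.0]]
0.85 side [[249.0, 252.0], [277.0, 429.0], [401.0, 229.0], [429.0, 402.0]]
0.9 top [[164.0, 266.0], [99.0, 332.0], [222.0, 384.0], [153.0, 444.0]]
0.9 side [[251.0, 254.0], [277.0, 431.0], [404.0, 230.0], [429.0, 404.0]]
1 top [[150.0, 271.0], [97.0, 333.0], [209.0, 390.0], [152.0, 445.0]]
1 side [[254.0, 259.0], [277.0, 435.0], [409.0, 235.0], [430.0, 408.0]]
1.1 top [[136.0, 277.0], [96.0, 335.0], [194.0, 396.0], [150.0, 446.0]]
1.1 side [[258.0, 266.0], [278.0, 439.0], [414.0, 242.0], [430.0, 412.0]]
```

```bash
cat >> h.py <<'E'
P=np.load('P.npy')
def go(xl,yl,ztip):
    s=r.sense(); yaw=s['tcp_rot'][2]; t=w(P,[xl,yl,ztip+173])[0]; e=t-s['eef_pos']
    R=np.array([[np.cos(yaw),np.sin(yaw),0],[np.sin(yaw),-np.cos(yaw),0],[0,0,-1]])
    print('shift tool mm',np.round(R@e,1),'world target',t.round(1),'yaw need',round(P[2]-yaw,4),'rot',s['tcp_rot'])
def st():
    s=r.sense();e=s['eef_pos'];c,q=np.cos(P[2]),np.sin(P[2]);x,y=e[0]-P[0],e[1]-P[1]
    print('t',round(s['clock'],2),'local tip',np.round([c*x+q*y,-q*x+c*y,e[2]-173],1),'F',np.round(s['contact_force'],1),'op',round(s['opening'],3))
E
python3 - <<'E'
from h import *
st();go(-81,-118,130)
E
```

```text
t 1.5 local tip [-523.3 -470.   231.7] F [-0.   0.9 -0.3] op 0.999
shift tool mm [ 433.7 -362.5  101.7] world target [498.1 -94.5 303. ] yaw need 0.024 rot [-3.14156384e+00 -1.29809019e-05  3.56788931e-01]
```

Emit:
apply_moves(motion="-1 0.2 -0.17 0 -0.0076; -1 0.4337 -0.3625 0 -0.0076; -1 0.4337 -0.3625 0 -0.0076; -1 0.4337 -0.3625 0 -0.0076; -1 0.4337 -0.3625 0 -0.0076; -1 0.4337 -0.3625 0 -0.0076; -1 0.4337 -0.3625 0 -0.0076; -1 0.4337 -0.3625 0 -0.0076; -1 0.4337 -0.3625 0 -0.0076; -1 0.4337 -0.3625 0 -0.0076; -1 0.4337 -0.3625 0 -0.0076; -1 0.4337 -0.3625 0 -0.0076; -1 0.4337 -0.3625 0 -0.0076; -1 0.4337 -0.3625 0 -0.0076; -1 0.4337 -0.3625 0 -0.0076; -1 0.4337 -0.3625 0 -0.0076; -1 0.4337 -0.3625 0.05 -0.0076; -1 0.4337 -0.3625 0.1 -0.0076; -1 0.4337 -0.3625 0.1 -0.0076; -1 0.4337 -0.3625 0.1 -0.0076", squeeze=20)

```text
clock: 3.17
eef_pos: [495.7, -95.2, 300.9]
tcp_rot: [-3.138, 0.006, 0.379]
contact_force: [-0.9, 0.9, -0.9]
opening: 0.002
```

Run:
```python
from h import *
st();go(-81,-118,98)
for c in('top','side'):
    f=grab_frame(c); a=f['img'][130:330,220:420] ; 
    cv2.imwrite(f'pics/{c}1.png',cv2.resize(a[:,:,::-1],None,fx=3,fy=3,interpolation=cv2.INTER_CUBIC))
```

```text
t 3.17 local tip [ -83.5 -117.8  127.9] F [-0.9  0.9 -0.9] op 0.002
shift tool mm [ 2.5  0.2 29.9] world target [498.1 -94.5 271. ] yaw need 0.0013 rot [-3.13778239  0.00640484  0.37945548]
```

View pics/top1.png

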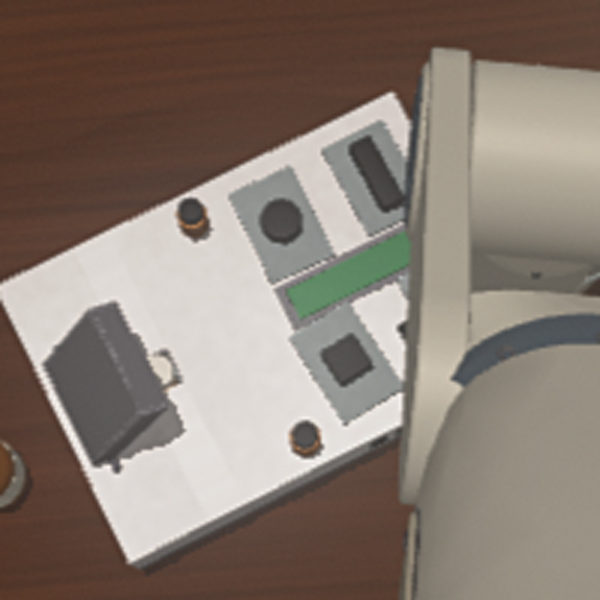

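View pics/side1.png

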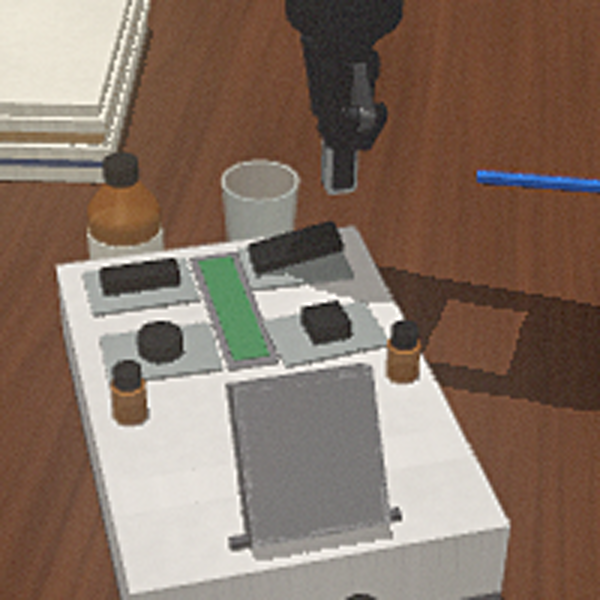

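Run:
```python
from h import *
st();go(-81,-118,98)
```

```text
t 3.27 local tip [ -81.6 -118.8  131.8] F [0.4 0.6 0.2] op 0.006
shift tool mm [ 0.6 -0.8 33.8] world target [498.1 -94.5 271. ] yaw need 0.0013 rot [-3.14115141e+00  9.72747814e-04  3.79504062e-01]
```

The tips are closed and above the rocker's raised end (side-view crop, tips at about (340,190), paddle at (297,250)). Descending slowly now.

Emit:
apply_moves(motion="-1 0 0 0.015 0; -1 0 0 0.03 0; -1 0 0 0.033 0; -1 0 0 0.035 0; -1 0 0 0.037 0; -1 0 0 0.039 0; -1 0 0 0.041 0; -1 0 0 0.0425 0; -1 0 0 0.0425 0; -1 0 0 0.0425 0")

```text
clock: 4.1
eef_pos: [498.3, -94.5, 262.4]
tcp_rot: [3.141, -0.0, 0.381]
contact_force: [0.2, -0.9, 1.3]
opening: -0.002
```

Run:
```python
from h import *
st()
```

```text
t 4.1 local tip [ -80.9 -118.1   89.4] F [ 0.2 -0.9  1.3] op -0.002
```

Emit:
apply_moves(motion="-1 0 0 0.001 0; -1 0 0 0.002 0; -1 0 0 0.002 0; -1 0 0 0.002 0")

```text
clock: 4.43
eef_pos: [498.2, -94.5, 260.2]
tcp_rot: [3.141, -0.0, 0.381]
contact_force: [-0.8, -2.5, 3.2]
opening: -0.002
```

Emit:
apply_moves(motion="-1 0 0 0.001 0; -1 0 0 0.001 0; -1 0 0 0.001 0")

```text
clock: 4.68
eef_pos: [498.2, -94.6, 259.9]
tcp_rot: [3.141, -0.0, 0.381]
contact_force: [-3.3, -1.9, 10.6]
opening: 0.0
```

Emit:
apply_moves(motion="-1 0 0 0.001 0; -1 0 0 0.001 0; -1 0 0 0.001 0")

```text
clock: 4.93
eef_pos: [498.2, -94.6, 259.5]
tcp_rot: [3.141, -0.0, 0.381]
contact_force: [-6.8, -2.1, 21.6]
opening: 0.0
```

Stiff stop reached at tip z ≈ 86.7. I'll lift up and look.

Emit:
apply_moves(motion="-1 0 0 -0.02 0; -1 0 0 -0.06 0; -1 0 0 -0.1 0; -1 0 0 -0.12 0; -1 0 0 -0.12 0; -1 0 0 -0.12 0; -1 0 0 -0.12 0")

```text
clock: 5.52
eef_pos: [497.6, -94.3, 377.2]
tcp_rot: [-3.141, 0.001, 0.381]
contact_force: [0.1, 0.6, -0.2]
opening: -0.001
```

Run:
```python
from h import *
f=grab_frame('side'); a=f['img'][130:330,220:420] 
cv2.imwrite('pics/side2.png',cv2.resize(a[:,:,::-1],None,fx=3,fy=3,interpolation=cv2.INTER_CUBIC))
for n in('lid_push','lid_hinge'): print(n,[(q['point'].round(1) if hasattr(q['point'],'round') else q['point'],q['conf']) for q in spotter.place_of(n,'side')[:1]])
st()
al=.98
y=135-74*np.cos(al)+22*np.sin(al); z=70+74*np.sin(al)+22*np.cos(al); print('push',y,z)
go(0,y+30,210)
```

```text
lid_push [([487.7, 157.0, 144.2], 0.57)]
lid_hinge [([476.6, 171.9, 74.9], 0.63)]
t 5.67 local tip [ -81.4 -117.7  203.6] F [ 0.2 -0.6 -0.2] op -0.003
push 112.05127369012325 143.7113014452626
shift tool mm [  81.4 -259.8   -6.4] world target [476.6 177.1 383. ] yaw need 0.0001 rot [-3.13995794e+00  2.29002010e-03  3.80690727e-01]
```

View pics/side2.png

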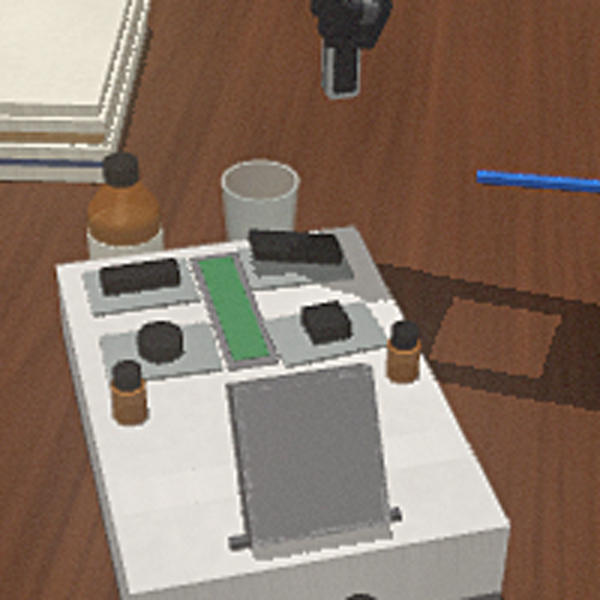

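The rocker now tilts the other way, front end down at about (325,245) in the crop. Lid next.

Emit:
apply_moves(motion="-1 0.0814 -0.26 0 0; -1 0.0814 -0.26 0 0; -1 0.0814 -0.26 0 0; -1 0.0814 -0.26 0 0; -1 0.0814 -0.26 0 0; -1 0.0814 -0.26 0 0; -1 0.0814 -0.26 0 0; -1 0.0814 -0.26 0 0; -1 0.0814 -0.26 0 0; -1 0.0814 -0.26 0.03 0; -1 0.0814 -0.26 0.06 0; -1 0.0814 -0.26 0.06 0; -1 0.0814 -0.26 0.06 0; -1 0.0814 -0.26 0.06 0")

```text
clock: 6.83
eef_pos: [477.5, 176.5, 318.9]
tcp_rot: [3.142, 0.0, 0.38]
contact_force: [0.9, 0.7, -0.1]
opening: -0.003
```

Run:
```python
from h import *
for c in('top','side'):
    f=grab_frame(c); a=f['img'][130:330,220:420] 
    cv2.imwrite(f'pics/{c}3.png',cv2.resize(a[:,:,::-1],None,fx=3,fy=3,interpolation=cv2.INTER_CUBIC))
st()
# path: contact corner on face point; centre = contact y +14 shrinking
for al in (1.0,.9,.8,.7,.6,.5,.4,.3,.2,.1,0):
    y=135-74*np.cos(al)+22*np.sin(al); z=70+74*np.sin(al)+22*np.cos(al); print(al,round(y,1),round(z,1))
```

```text
t 6.93 local tip [  1.  141.5 146.7] F [ 0.   0.2 -0.5] op -0.003
1.0 113.5 144.2
0.9 106.2 141.6
0.8 99.2 138.4
0.7 92.6 134.5
0.6 86.3 129.9
0.5 80.6 124.8
0.4 75.4 119.1
0.3 70.8 112.9
0.2 66.8 106.3
0.1 63.6 99.3
0 61.0 92.0
```

View pics/side3.png

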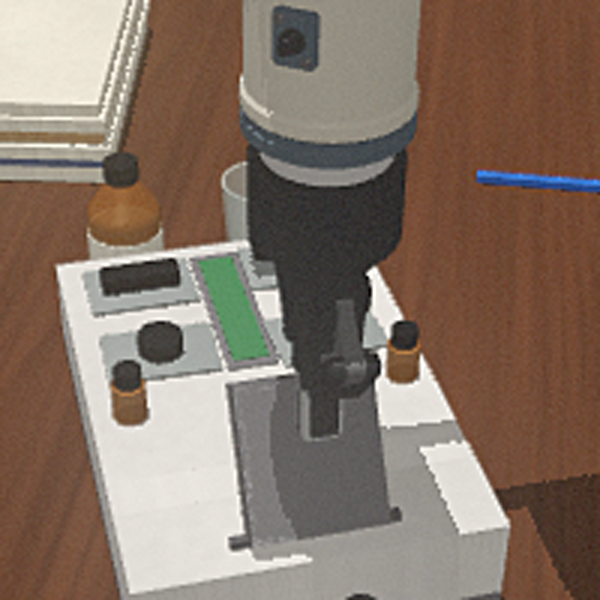

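Emit:
apply_moves(motion="-1 0 0.008 0.001 0; -1 0 0.0163 0.0025 0; -1 0 0.02 0.004 0; -1 0 0.0236 0.005 0; -1 0 0.027 0.0067 0; -1 0 0.0306 0.0083 0; -1 0 0.034 0.0102 0; -1 0 0.0372 0.0122 0; -1 0 0.0372 0.0122 0")

```text
clock: 7.68
eef_pos: [490.9, 142.1, 305.5]
tcp_rot: [3.142, 0.001, 0.38]
contact_force: [-0.1, 0.3, 0.4]
opening: 0.002
```

Run:
```python
from h import *
for c in('side',):
    f=grab_frame(c); a=f['img'][130:330,220:420] 
    cv2.imwrite(f'pics/{c}4.png',cv2.resize(a[:,:,::-1],None,fx=3,fy=3,interpolation=cv2.INTER_CUBIC))
st()
```

```text
t 7.73 local tip [  0.2 104.5 132.5] F [-0.6 -0.3 -0.8] op -0.002
```

View pics/side4.png

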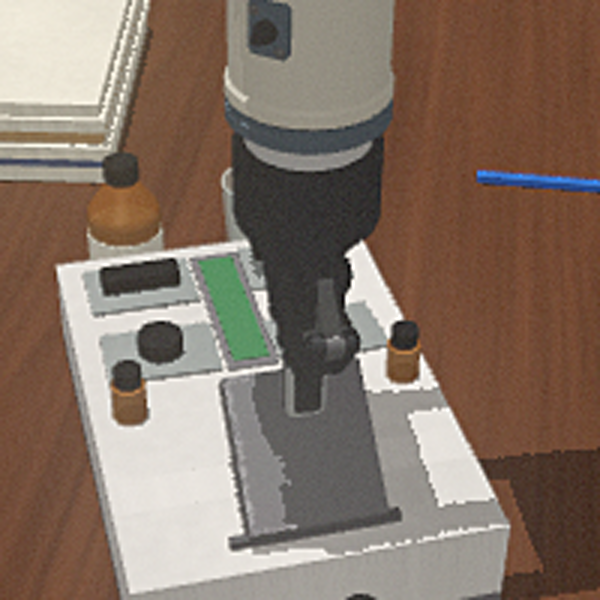

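The lid follows the tips and its free edge has dropped. Continuing.

Emit:
apply_moves(motion="-1 0 0.0032 0.0023 0; -1 0 0.0063 0.0046 0; -1 0 0.009 0.007 0; -1 0 0.012 0.0098 0; -1 0 0.0146 0.0127 0; -1 0 0.0172 0.0155 0; -1 0 0.0195 0.0185 0; -1 0 0.0218 0.0215 0; -1 0 0.025 0.025 0; -1 0 0.028 0.028 0; -1 0 0.031 0.031 0; -1 0 0.034 0.0345 0; -1 0 0.036 0.0365 0; -1 0 0.037 0.0385 0; -1 0 0.037 0.0385 0; -1 0 0.037 0.0385 0")

```text
clock: 9.07
eef_pos: [504.6, 108.2, 267.4]
tcp_rot: [3.142, 0.0, 0.381]
contact_force: [-0.4, -0.4, 1.3]
opening: 0.001
```

Emit:
apply_moves(motion="-1 0 0 0.001 0; -1 0 0 0.002 0; -1 0 0 0.002 0; -1 0 0 0.002 0")

```text
clock: 9.4
eef_pos: [504.6, 108.3, 265.5]
tcp_rot: [-3.142, -0.0, 0.381]
contact_force: [0.9, -0.6, -0.0]
opening: -0.001
```

Run:
```python
from h import *
for c in('side',):
    f=grab_frame(c); a=f['img'][130:330,220:420] 
    cv2.imwrite(f'pics/{c}5.png',cv2.resize(a[:,:,::-1],None,fx=3,fy=3,interpolation=cv2.INTER_CUBIC))
st()
```

```text
t 9.45 local tip [ 0.4 67.9 92.5] F [-0.4 -0.3 -1.2] op -0.001
```

View pics/side5.png

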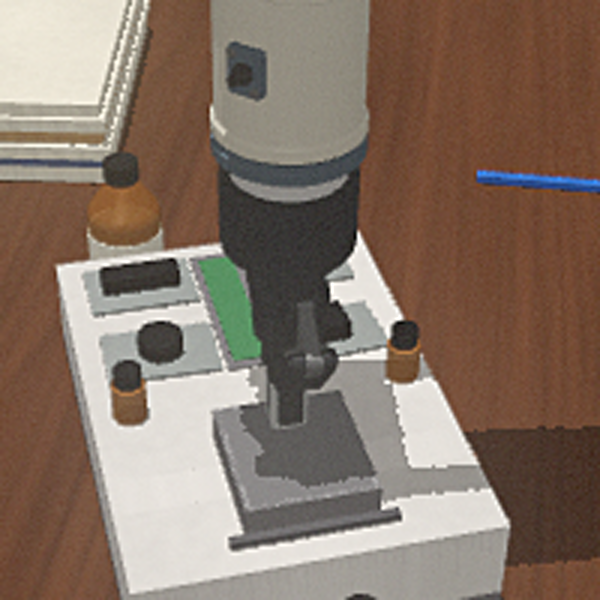

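The lid is nearly flat. I'll press until I feel the stop.

Emit:
apply_moves(motion="-1 0 0 0.001 0; -1 0 0 0.001 0; -1 0 0 0.001 0")

```text
clock: 9.7
eef_pos: [504.6, 108.3, 265.3]
tcp_rot: [-3.142, -0.0, 0.381]
contact_force: [-3.4, -0.4, 11.7]
opening: 0.002
```

Emit:
apply_moves(motion="-1 0 0 0.001 0; -1 0 0 0.001 0; -1 0 0 0.001 0")

```text
clock: 9.95
eef_pos: [504.6, 108.3, 265.1]
tcp_rot: [3.142, -0.0, 0.381]
contact_force: [-6.4, -1.9, 22.7]
opening: -0.0
```

Emit:
apply_moves(motion="-1 0 0 0.0005 0; -1 0 0 0.0005 0; -1 0 0 0.0005 0")

```text
clock: 10.2
eef_pos: [504.7, 108.3, 265.0]
tcp_rot: [3.142, -0.0, 0.381]
contact_force: [-7.2, -2.6, 27.4]
opening: 0.002
```

Emit:
apply_moves(motion="-1 0 0 -0.02 0; -1 0 0 -0.06 0; -1 0 0 -0.1 0; -1 0 0 -0.1 0; -1 0 0 -0.1 0; -1 0 0 -0.1 0")

```text
clock: 10.7
eef_pos: [504.3, 108.2, 362.8]
tcp_rot: [-3.142, 0.0, 0.381]
contact_force: [0.3, 0.1, 0.1]
opening: -0.003
```

Run:
```python
from h import *
f=grab_frame('side'); a=f['img'][130:330,220:420] 
cv2.imwrite('pics/side6.png',cv2.resize(a[:,:,::-1],None,fx=3,fy=3,interpolation=cv2.INTER_CUBIC))
for n in('bar_key_top','round_key_top'): print(n,[(np.round(q['point'],1),q['conf']) for q in spotter.place_of(n,'side')[:2]])
def loc(X): 
    c,s=np.cos(P[2]),np.sin(P[2]);x,y=X[0]-P[0],X[1]-P[1];return np.round([c*x+s*y,-s*x+c*y],1)
for n,c,p,z in [('barplate','top',(464,131),73),('bar','top',(464,124),87),('bar','top',(461,119),87),('bar','side',(154,135),87),('barplate','side',(155,157),73),('rndplate','top',(359,181),73),('rnd','top',(359,175),87),('rnd','side',(176,203),87)]:
    print(n,c,loc(ray(c,zpx(c,p),z)))
st()
go(58,-117,160)
```

```text
bar_key_top [(array([627.5, -35.8,  86.9]), 0.83)]
round_key_top [(array([599.3,  30.2,  85.8]), 0.73), (array([610.3,  93.6,  68.6]), 0.57)]
barplate top [  54.8 -116.8]
bar top [  55.2 -116.4]
bar top [  59.1 -116.3]
bar side [  57.7 -112.2]
barplate side [  58.5 -108.3]
rndplate top [ 55.9 -40.2]
rnd top [ 55.7 -40.5]
rnd side [ 56.6 -40.5]
t 10.85 local tip [ -0.2  67.9 188.5] F [ 0.3  0.  -1.2] op -0.002
shift tool mm [ 58.2 184.9  28.5] world target [626.8 -41.9 333. ] yaw need 0.0001 rot [-3.14110481e+00  2.69568157e-03  3.80701540e-01]
```

View pics/side6.png

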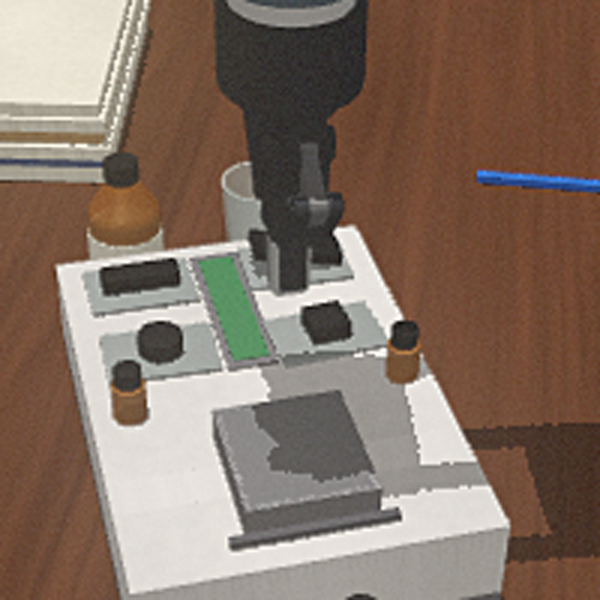

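The lid is flat on the deck at (300,450). On to the bar key at local (57,-115).

Emit:
apply_moves(motion="-1 0.0572 0.183 0 0; -1 0.0572 0.183 0 0; -1 0.0572 0.183 0 0; -1 0.0572 0.183 0 0; -1 0.0572 0.183 0 0; -1 0.0572 0.183 0 0; -1 0.0572 0.183 0 0; -1 0.0572 0.183 0.04 0; -1 0.0572 0.183 0.075 0; -1 0.0572 0.183 0.088 0; -1 0.0572 0.183 0.088 0; -1 0.0572 0.183 0.088 0; -1 0.0572 0.183 0.088 0")

```text
clock: 11.93
eef_pos: [626.3, -39.9, 276.7]
tcp_rot: [3.141, -0.002, 0.381]
contact_force: [-0.7, -1.5, 0.7]
opening: -0.002
```

Run:
```python
from h import *
f=grab_frame('side'); a=f['img'][130:330,220:420] 
cv2.imwrite('pics/side7.png',cv2.resize(a[:,:,::-1],None,fx=3,fy=3,interpolation=cv2.INTER_CUBIC))
st()
```

```text
t 11.98 local tip [  58.4 -115.2  104. ] F [-0.4  0.5 -0. ] op -0.005
```

View pics/side7.png

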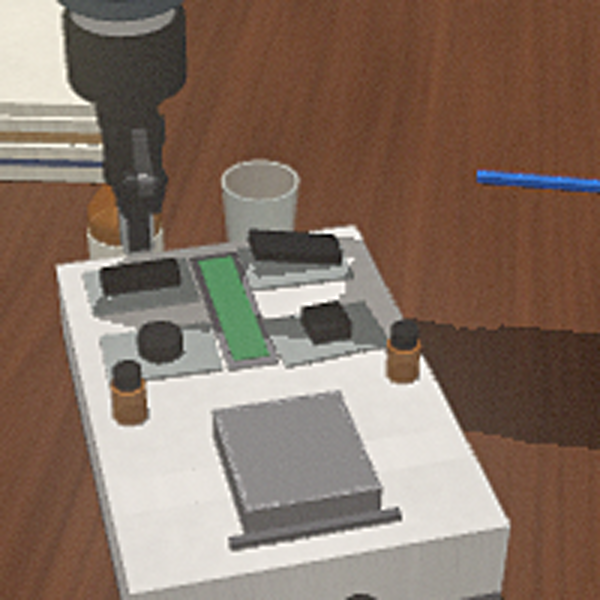

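Emit:
apply_moves(motion="-1 0 0 0.006 0; -1 0 0 0.01 0; -1 0 0 0.012 0; -1 0 0 0.014 0; -1 0 0 0.016 0; -1 0 0 0.018 0; -1 0 0 0.02 0; -1 0 0 0.02 0; -1 0 0 0.02 0")

```text
clock: 12.73
eef_pos: [625.7, -40.4, 254.8]
tcp_rot: [-3.142, 0.0, 0.381]
contact_force: [-0.2, 0.2, 0.2]
opening: 0.002
```

Emit:
apply_moves(motion="-1 0 0 0.001 0; -1 0 0 0.001 0; -1 0 0 0.001 0")

```text
clock: 12.98
eef_pos: [625.7, -40.4, 253.9]
tcp_rot: [3.142, -0.0, 0.381]
contact_force: [-0.1, -0.0, -0.2]
opening: 0.001
```

Emit:
apply_moves(motion="-1 0 0 0.001 0; -1 0 0 0.001 0; -1 0 0 0.001 0")

```text
clock: 13.23
eef_pos: [625.7, -40.4, 253.4]
tcp_rot: [3.142, -0.0, 0.381]
contact_force: [-2.7, -0.2, 4.8]
opening: 0.001
```

Emit:
apply_moves(motion="-1 0 0 0.001 0; -1 0 0 0.001 0; -1 0 0 0.001 0")

```text
clock: 13.48
eef_pos: [625.8, -40.4, 253.4]
tcp_rot: [3.141, -0.0, 0.381]
contact_force: [-5.1, 1.4, 14.5]
opening: -0.0
```

Run:
```python
from h import *
f=grab_frame('side'); a=f['img'][130:330,220:420] 
cv2.imwrite('pics/side8.png',cv2.resize(a[:,:,::-1],None,fx=3,fy=3,interpolation=cv2.INTER_CUBIC))
st()
```

```text
t 13.53 local tip [  57.6 -115.3   80.4] F [-4.7 -0.1 14.7] op -0.001
```

View pics/side8.png

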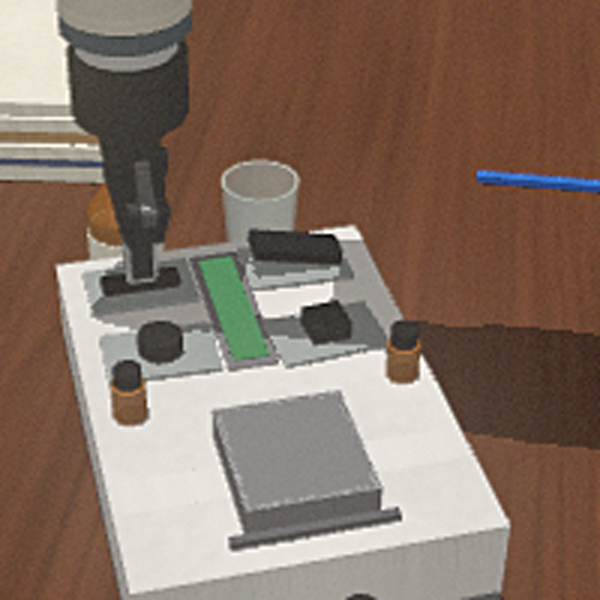

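The bar is down at its stop, tip z 80.4. One firmer press, then lift.

Emit:
apply_moves(motion="-1 0 0 0.001 0; -1 0 0 0.001 0; -1 0 0 0.001 0; -1 0 0 -0.01 0; -1 0 0 -0.04 0; -1 0 0 -0.05 0; -1 0 0 -0.05 0; -1 0 0 -0.05 0; -1 0 0 -0.05 0")

```text
clock: 14.28
eef_pos: [625.3, -40.3, 300.9]
tcp_rot: [-3.141, 0.001, 0.381]
contact_force: [-1.1, 0.4, -0.5]
opening: 0.002
```

Run:
```python
from h import *
f=grab_frame('side'); a=f['img'][130:330,220:420] 
cv2.imwrite('pics/side9.png',cv2.resize(a[:,:,::-1],None,fx=3,fy=3,interpolation=cv2.INTER_CUBIC))
st(); go(56.5,-40.5,128)
```

```text
t 14.33 local tip [  57.1 -115.   127.6] F [-0.4 -0.6 -0.1] op -0.003
shift tool mm [ -0.6 -74.5  -0.4] world target [596.9  28.6 301. ] yaw need 0.0001 rot [-3.14074371e+00  1.76983185e-03  3.80670612e-01]
```

View pics/side9.png

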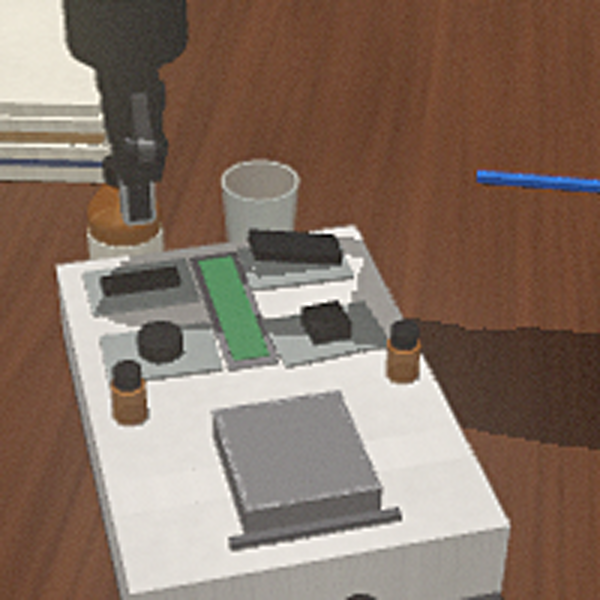

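The bar stays down, visibly lower at (140,280). Round key next.

Emit:
apply_moves(motion="-1 0 -0.0745 0 0; -1 0 -0.0745 0 0; -1 0 -0.0745 0 0; -1 0 -0.0745 0 0; -1 0 -0.0745 0 0; -1 0 -0.0745 0.02 0; -1 0 -0.0745 0.03 0; -1 0 -0.0745 0.03 0; -1 0 -0.0745 0.03 0; -1 0 -0.0745 0.03 0")

```text
clock: 15.17
eef_pos: [598.3, 28.3, 272.1]
tcp_rot: [3.142, 0.0, 0.38]
contact_force: [0.3, -0.4, 0.3]
opening: 0.004
```

Run:
```python
from h import *
st()
```

```text
t 15.17 local tip [ 57.7 -41.3  99.1] F [ 0.3 -0.4  0.3] op 0.004
```

Emit:
apply_moves(motion="-1 0 0 0.004 0; -1 0 0 0.008 0; -1 0 0 0.011 0; -1 0 0 0.013 0; -1 0 0 0.015 0; -1 0 0 0.016 0; -1 0 0 0.016 0; -1 0 0 0.016 0")

```text
clock: 15.83
eef_pos: [598.2, 28.8, 256.2]
tcp_rot: [3.141, -0.0, 0.381]
contact_force: [-0.8, -0.0, 4.6]
opening: -0.002
```

Emit:
apply_moves(motion="-1 0 0 0.001 0; -1 0 0 0.001 0; -1 0 0 0.001 0")

```text
clock: 16.08
eef_pos: [598.2, 28.8, 255.5]
tcp_rot: [3.141, -0.0, 0.381]
contact_force: [-0.5, -0.5, 6.3]
opening: -0.004
```

Emit:
apply_moves(motion="-1 0 0 0.001 0; -1 0 0 0.001 0; -1 0 0 0.001 0")

```text
clock: 16.33
eef_pos: [598.2, 28.7, 255.3]
tcp_rot: [3.141, -0.001, 0.381]
contact_force: [-3.8, -1.8, 16.3]
opening: -0.001
```

The round key is at its bottom stop, tip z 82.3. One slightly firmer press, then release and clear the scene.

Emit:
apply_moves(motion="-1 0 0 0.0005 0; -1 0 0 0.0005 0; -1 0 0 0.0005 0; -1 0 0 -0.01 0; -1 0 0 -0.04 0; -1 0 0 -0.08 0; -1 0 0 -0.12 0; -1 0 0 -0.16 0; -1 0 0 -0.16 0; -1 0 0 -0.16 0; -1 -0.05 0.12 -0.16 0; -1 -0.1 0.25 -0.16 0; -1 -0.15 0.35 -0.16 0; -1 -0.15 0.35 -0.16 0; -1 -0.15 0.35 -0.16 0; -1 -0.15 0.35 -0.16 0; -1 -0.15 0.35 -0.16 0; -1 -0.15 0.35 -0.16 0; -1 -0.15 0.35 -0.16 0; -1 -0.15 0.35 -0.16 0")

```text
clock: 18.0
eef_pos: [587.5, -357.5, 411.5]
tcp_rot: [3.142, 0.002, 0.377]
contact_force: [-0.2, 1.5, -0.0]
opening: -0.006
```

Run:
```python
from h import *
for c in('top','side'):
    f=grab_frame(c); a=f['img'][130:330,210:410] 
    cv2.imwrite(f'pics/{c}10.png',cv2.resize(a[:,:,::-1],None,fx=3,fy=3,interpolation=cv2.INTER_CUBIC))
st()
```

```text
t 18.1 local tip [ -93.8 -391.9  238.5] F [ 0.5  1.2 -0.3] op 0.001
```

View pics/side10.png

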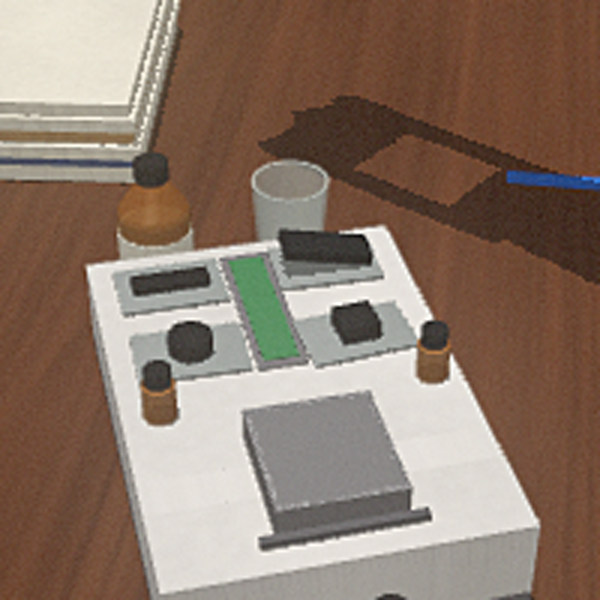

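View pics/top10.png

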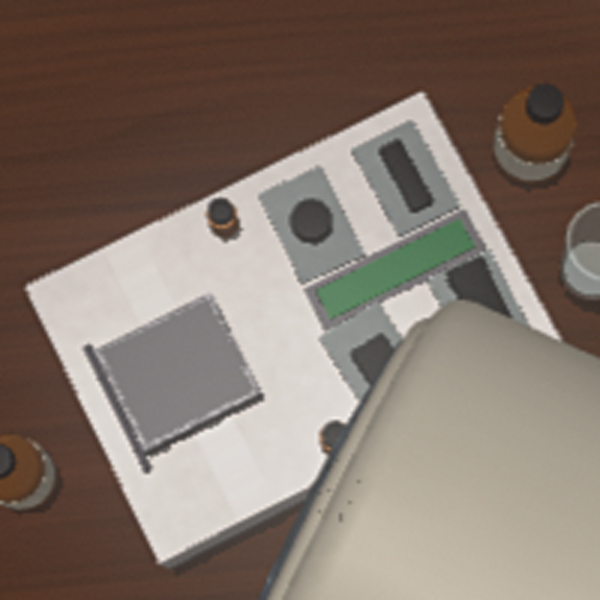

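Rocker front end down (325,248), bar low (170,280), round key up (190,340), square key up, lid flat (325,450), bystanders in place, hand clear. Handing in.

Run:
```python
from h import *
print(r.sign_off()); st()
```

```text
the job is handed in; nothing more can be done
None
the job is handed in; nothing more can be done
```

I did all four steps in the order asked, using closed fingertips, and handed the job in at about 18 s on the clock. The hand had been moved clear to the right of the photometer.

| Step | How far it went | Peak force read |
|---|---|---|
| Rocker, raised end | Stop at tip height 86.7 mm | about 22 N |
| Lid | Shut flat, stop at 92.2 mm (92 expected) | about 27 N |
| Bar key | Stop at 80.4 mm (80 expected), stays down | 15 N, then a slightly firmer press that I did not read |
| Round key | Bottom at 82.3 mm (82 expected), then released | 16 N, then a slightly firmer press that I did not read |

- **Last pictures:** the rocker's front end is down, the lid is flat, the bar is low and the round key is up again. The square key looks untouched. The jars, right-hand bottle, beaker and pen look undisturbed. The left-hand bottle is only partly in the last pictures, and that part looks unmoved.
- **Not seen directly:** the vial is hidden under the shut lid, but the lid seated at its expected height. In the last top view the arm covers part of the rocker, square key and near jar, so I checked those in the side view only.
- **Weak readings:** the force sensor read near zero while the lid and bar were moving. I relied on the hard stops and pictures instead, and no check disagreed.

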